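Index the cooling table and take the next crucible's temperature

TASK

The empty nest is standing at the pointer of the six-station cooling table: turn the table clockwise (seen from above; it has a wing handle on top) to the next stop, one click and no further, so that the next crucible stands at the pointer, with no crucible upset. Then take the stick thermometer out of its cradle, point its lens straight at the middle of that crucible's side from about 6 cm, hold it steady there for at least a second without touching the crucible, and lay the thermometer back in its cradle, disturbing nothing else on the bench.

Things in the scene. Friction and masses are not known exactly. Their poses are not given: they have to be found in the camera images.
- turntable_base: Fixed grey base of the indexing table; origin at the centre of its underside, on the table's vertical axis. Round foot of 92 mm radius. A steel pointer, 58 mm high, stands 126 mm from the axis in the base's -y direction (the robot's right-hand side of the table). A spring plunger sticks out 162 mm from the axis, up to 46 mm high, in the direction 60 degrees from its +y towards its -x.
- turntable (a joint): Angle of the table in rad, growing clockwise seen from above; 0 (within 0.03) at the start, the empty nest at the pointer. A spring roller on a six-lobed cam holds it at every 1.047 rad; about 0.2 N m lifts it out of a stop, and past half-way (0.52 rad) the roller pulls it on into the next. It turns both ways without limit.
- handle_mid (a point): Centre of the black wing handle on the table's axis, 131 mm above the bench: a bar 72 mm long along the point's y axis, 20 mm thick along x, 26 mm tall (118 to 144 mm above the bench), on a 22 mm stem. It turns with the table. The crucibles' rims are 4 mm lower than its underside and 53 mm or more from the axis.
- mark_nest (a point): Centre of the nest position at the pointer, on the table's face, 54 mm above the bench and 80 mm from the axis; does not turn with the table (base's axes). The table is an aluminium disc of 112 mm radius with six nests, one every 60 degrees, each with three 9 mm high locating pins.
- crucible_1_mid (a point): Graphite crucible 1, dark tapered cup 54 mm across the mouth (45 mm at the foot), 60 mm tall, standing loose in the nest next to the pointer, 60 degrees counter-clockwise of it seen from above: the next one to come to the pointer when the table turns clockwise; point on its axis half-way up (30 mm above its foot). z up.
- crucible_2_mid (a point): Graphite crucible 2, dark tapered cup 54 mm across the mouth (45 mm at the foot), 60 mm tall, standing loose in the nest 120 degrees counter-clockwise of the pointer at the start; point on its axis half-way up (30 mm above its foot). z up.
- crucible_3_mid (a point): Graphite crucible 3, dark tapered cup 54 mm across the mouth (45 mm at the foot), 60 mm tall, standing loose in the nest opposite the pointer at the start; point on its axis half-way up (30 mm above its foot). z up.
- crucible_4_mid (a point): Graphite crucible 4, dark tapered cup 54 mm across the mouth (45 mm at the foot), 60 mm tall, standing loose in the nest 240 degrees counter-clockwise of the pointer at the start; point on its axis half-way up (30 mm above its foot). z up.
- crucible_5_mid (a point): Graphite crucible 5, dark tapered cup 54 mm across the mouth (45 mm at the foot), 60 mm tall, standing loose in the nest 60 degrees clockwise of the pointer at the start; point on its axis half-way up (30 mm above its foot). z up.
- thermometer_mid (a point): Stick thermometer, 80 to 150 g, lying level in its cradle: grey body 120 mm long, 24 mm wide, 22 mm tall with rounded edges; this point is the middle of that body (half-way up). x runs along it to the lens, y across it, z up. A black round nose of 21 mm diameter runs from 60 to 90 mm ahead of this point.
- thermometer_lens (a point): Centre of the lens face at the end of the thermometer's nose, 90 mm ahead of the middle of the body; same axes, x being the line of sight.
- cradle_seat (a point): Where the middle of the thermometer's body rests in the fixed wooden cradle (38 mm above the bench); x along it, y across, z up. The cradle's floor (128 x 58 mm) is 9 mm high. Two forks 12 mm thick, 46 mm before and behind this point, carry the body's underside at 27 mm; their slots are 29 mm wide and flare to 38 mm at the top, 48 mm above the bench. The body is free between them.
- oil_bottle: Bystander: small oil bottle, 39 mm wide, 98 mm tall, origin at the centre of its underside.
- steel_block: Bystander: polished square anvil block, 50 x 50 x 16 mm, origin at the centre of its underside.

How it is judged (in metres and radians):
On the way, in this order (a step that is already met when the one before it is completed fails the run):
1. the table rests in the next stop clockwise, all crucibles standing in it (value of joint turntable between 1.0072 and 1.0872 rad and velocity of joint turntable between -0.05 and 0.05 rad/s and angle between each of crucible_1_mid, crucible_2_mid, crucible_3_mid, crucible_4_mid, crucible_5_mid's own z axis and vertical below 0.12 rad and height (world z) of each of crucible_1_mid, crucible_2_mid, crucible_3_mid, crucible_4_mid, crucible_5_mid above 0.075 m), for 0.3 s.
2. the thermometer, off its cradle, is held still with its line of sight through the middle of the crucible at the pointer, 25 to 105 mm off its side (x of crucible_1_mid in the frame of thermometer_lens between 0.052 and 0.132 m and y of crucible_1_mid in the frame of thermometer_lens between -0.012 and 0.012 m and z of crucible_1_mid in the frame of thermometer_lens between -0.012 and 0.012 m and horizontal distance between crucible_1_mid and mark_nest below 0.01 m and linear speed of thermometer below 0.03 m/s and angular speed of thermometer below 0.25 rad/s and distance between thermometer_mid and cradle_seat above 0.03 m and value of joint turntable between 1.0072 and 1.0872 rad and velocity of joint turntable between -0.05 and 0.05 rad/s), for 1 s.
At the end, for the whole second after the job is handed in: Table at rest in the next stop clockwise (1.047 rad, within 0.04), crucible 1 within 10 mm of the pointer's nest, all five crucibles upright on the table (0.12 rad); thermometer lying still in both forks of its cradle (within 14 mm along, 6 mm across, 4 mm in height, 0.08 rad) (all of step 1 and horizontal distance between crucible_1_mid and mark_nest below 0.01 m and x of thermometer_mid in the frame of cradle_seat between -0.014 and 0.014 m and y of thermometer_mid in the frame of cradle_seat between -0.006 and 0.006 m and z of thermometer_mid in the frame of cradle_seat between -0.004 and 0.004 m and angle between the x axis of thermometer_mid and the x axis of cradle_seat, either way round below 0.08 rad and linear speed of thermometer below 0.02 m/s); the robot touches nothing.
It fails at once if the table goes past the next stop or is turned the wrong way (more than 0.35 rad beyond either) (value of joint turntable above 1.3972 rad or value of joint turntable below -0.35 rad).
It fails at once if a crucible is upset or thrown off the table (angle between any of crucible_1_mid, crucible_2_mid, crucible_3_mid, crucible_4_mid, crucible_5_mid's own z axis and vertical above 0.35 rad or height (world z) of any of crucible_1_mid, crucible_2_mid, crucible_3_mid, crucible_4_mid, crucible_5_mid below 0.06 m).
It fails at once if the thermometer knocks against the crucible being measured (contact force between thermometer and crucible_1 above 0.5 N).
It fails at once if a bystander (oil bottle, steel block) is moved by more than 3 cm (distance of any of oil_bottle, steel_block from where it was at the start of the episode above 0.03 m).
It also fails if it takes over 61 s, if anything falls off the work surface, if the arm or the gripper's body presses on something with over 40 N, if the wrist force passes 120 N, or if a joint passes its speed limit or range.

ROBOT

A 7-joint arm with a two-finger parallel gripper is mounted at the origin on a cart in front of the work surface, level with it; the furniture and walls round the work are solid. World frame = base frame: x ahead of the robot, y to its left, z up, the work surface at z = 0. Lengths are in mm, angles in degrees, forces in N, time in s.
With the tool pointing down it reaches from about 400 to 900 mm from the base axis. Payload 5.5 kg.
Tool frame: the origin (TCP) lies at the very end of the fingers, on their centre line; the grasp point (between the pads) lies 19 mm behind it (manip.grasp_offset is the distance from the TCP to the grasp point, in mm); z points along the fingers, y is the line along which they close (so a half turn about z gives the same grasp; the last joint's range is limited). The gripper opens to 92 mm and grips with 3 to 60 N. Pads are 19 mm wide; open, the fingers measure 130 mm over their backs; the gripper's body (75 mm by 190 mm) begins 47 mm behind the grasp point.
Start: joints at [89.909, 28.699, -24.465, 88.831, 12.651, 65.22, -12.049], TCP at [170.149, -627.335, 226.729] pointing down, gripper open.
Joint ranges: [-164.97, 164.97], [-17.58, 116.51], [-87.97, 89.64], [11.32, 138.91], [-80.73, 260.73], [10.89, 115.49], [-147.41, 147.41]. Speed limits (degrees/s): [147.25, 147.25, 180, 180, 180, 180, 180].

INTERFACE

Orientations are given as [roll, pitch, yaw] about the fixed x, y, z axes, in that order (R = Rz(yaw) Ry(pitch) Rx(roll)).
In Python, from station import manip gives the robot as it stands.
- The arm moves only by the tool send_rows, never from a script. Its argument "increments" is a list of rows, each an object with "hand": the closure, from 0 (fully open) to 1 (shut); "slide": the shift along the tool's x, y, z in mm, a list of three; "turn": the turn, a rotation vector about the tool's x, y, z in rad, a list of three. In form: [{"hand": hand, "slide": [x, y, z], "turn": [ax, ay, az]}, ...]. A call has 1 to 12 rows; each row shifts and turns the commanded pose from where the row before left it, along the tool's axes as they then stand; what a row does not reach is not made up. A row lasts 1/10 s, in which the tool goes at most 50 mm and 8.59 degrees, less where a joint would pass 70% of its speed; a pose out of reach is approached as far as the arm can. A call with a gripper value outside its range is refused whole. The fingers move at their own pace and stop on an object; the grip force is fixed at half the most. Time passes only in rows, so rows that do not move let the fingers close. It gives the time, the measured TCP pose, the force, the opening and the grip force at its end, in the units of the state.
- manip.get_obs(): the state, without advancing time (a new reading comes with each control period).
- manip.snapshot(name): name is "side" or "top" or "wrist"; returns a dict with "color" (420x560x3 uint8, blue, green, red), "K" (3x3 intrinsics, pixels), "R" (3x3) and "t" (3): a world point X has camera coordinates R X + t; the wrist camera has in their place "mount" (4x4, takes a point from camera to tool coordinates, whose origin is the TCP and whose axes are the flange's). Camera axes: x right, y down, z forward; pixel columns grow to the right and rows downward; lengths in mm; the calibration is good to about 2 mm. A picture is of the moment at which its call begins: read the wrist's pose just before it. There is no depth.
- manip.sign_off(): hands the job in; it is judged then, once.
The state is a dict: "time_s": time; "q": joint angles; "joint_velocities": joint speeds; "effort": joint torques, N m; "ee_pos": TCP position; "tool_rot": TCP orientation; "ft_force": force on the tool from outside, world axes, zero at the start; "wrist_torque": the same for the moment, N m; "finger_gap": opening from 0.0 (shut) to 1.0 (fully open); "grasp_force": force on a finger pad.
Only numpy, scipy, OpenCV 4.12 (cv2) and the standard library are available. Lean on these libraries where they do the work, as an engineer would, in place of code of your own. Each camera call takes 0.05 s, during which the arm holds its last target. There are 200 camera calls.

## Working session

There is one attempt and no reset: what is moved stays moved. The work goes in short steps, Python scripts to look and compute and a tool call to move; the robot and the scene stay as the last step left them, time stands still between calls to the robot, and variables do not carry over. Pictures are saved under pics/ and viewed, at most 10 in all, crops included, and the job is handed in when it is done.

Besides the shell and the picture viewer there is one more tool, called as a command line: name --argument value ..., lists and objects as JSON in quotes. send_rows: Moves the arm, as the interface text tells. Its arguments: {"type":"object","properties":{"increments":{"type":"array"}},"required":["increments"]}

```bash
mkdir -p pics; ls; python3 - <<'E'
from station import manip
import cv2,json
o=manip.get_obs();print(o)
for n in("side","top"):
    s=manip.snapshot(n);cv2.imwrite(f"pics/{n}0.png",s["color"]);print(n,s["K"],s["R"],s["t"])
E
```

```text
pics
{'time_s': 0.0, 'q': array([ 89.90644869,  28.75406028, -24.45276888,  88.8936408 ,
        12.65218131,  65.2178922 , -12.04984156]), 'joint_velocities': array([-0.00631456, -0.0433828 , -0.0005874 ,  0.05945919,  0.06848926,
       -0.08929278, -0.06178787]), 'effort': array([ 8.06965763e-04, -5.66597772e+01, -5.81579089e+00, -2.79117984e+01,
       -6.86747907e-02,  3.09984328e-02,  2.28249714e-04]), 'ee_pos': array([ 169.8978752 , -626.66646813,  225.65895038]), 'tool_rot': array([-1.79888124e+02, -2.62874892e-03,  1.51768586e+01]), 'ft_force': array([-0.71643889,  0.28801412, -0.59864097]), 'wrist_torque': array([ 0.0450539 , -0.00021621, -0.02000231]), 'grasp_force': 0.0, 'finger_gap': 1.000246455339292}
side [[481.12297261   0.         274.39758347]
 [  0.         481.12297261 209.51804267]
 [  0.           0.           1.        ]] [[-0.8150035  -0.57940957  0.00733824]
 [-0.39310386  0.54355113 -0.74163436]
 [ 0.42572134 -0.60731929 -0.67076421]] [ 474.09043969  300.50011782 1381.8295794 ]
top [[459.28950571   0.         274.68640639]
 [  0.         459.28950571 208.01178424]
 [  0.           0.           1.        ]] [[ 0.00430881 -0.99989683 -0.01370294]
 [-0.99626642 -0.00311081 -0.08627601]
 [ 0.08622448  0.01402352 -0.99617703]] [  -2.73520941  595.53023363 1335.95504606]
```

View pics/top0.png

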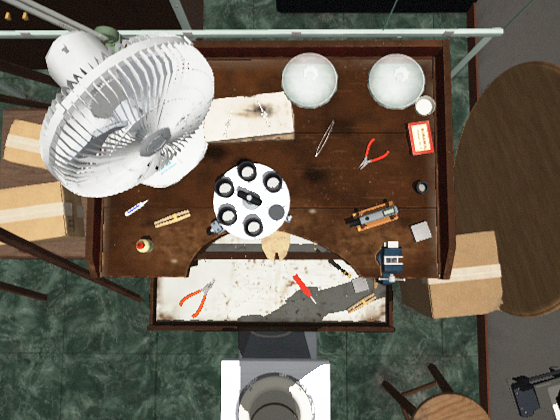

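View pics/side0.png

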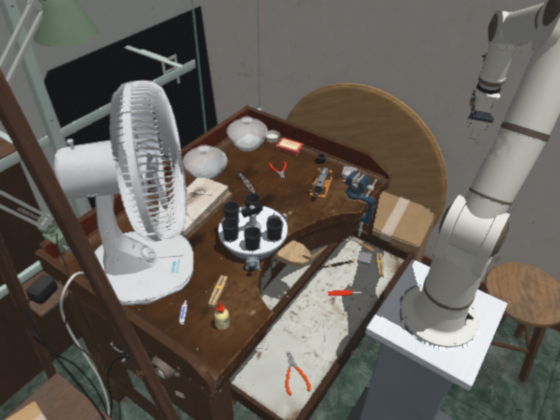

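```bash
python3 - <<'E'
import cv2,numpy as np
t=cv2.imread("pics/top0.png");s=cv2.imread("pics/side0.png")
a=cv2.resize(t[150:250,200:300],(400,400),interpolation=cv2.INTER_CUBIC)
b=cv2.resize(t[170:270,340:440],(400,400),interpolation=cv2.INTER_CUBIC)
cv2.imwrite("pics/c1.png",np.hstack([a,b]))
a=cv2.resize(s[180:280,205:305],(400,400),interpolation=cv2.INTER_CUBIC)
b=cv2.resize(s[140:240,290:390],(400,400),interpolation=cv2.INTER_CUBIC)
cv2.imwrite("pics/c2.png",np.hstack([a,b]))
E
```

```text
(no output)
```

View pics/c1.png

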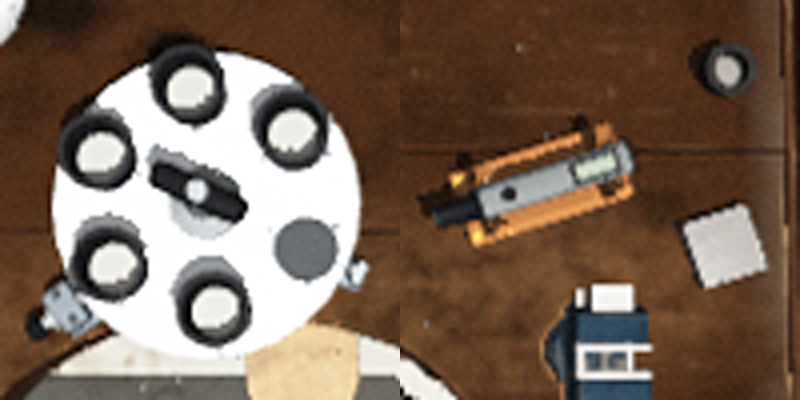

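View pics/c2.png

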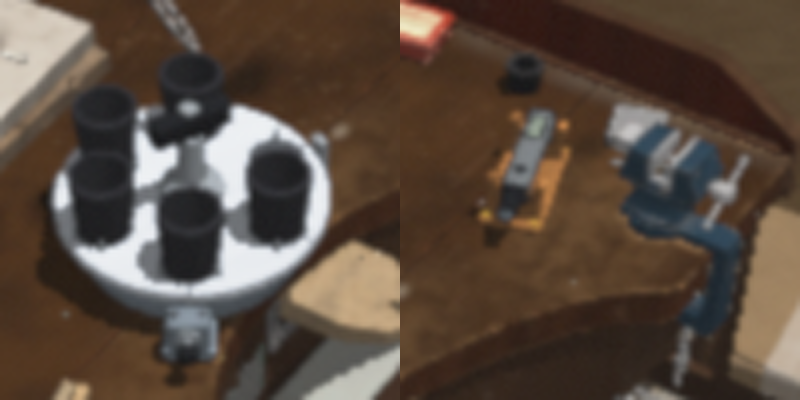

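```bash
cat > h.py <<'E'
import cv2,numpy as np
from scipy.optimize import least_squares
from station import manip
def rays(s,uv,z,T=None):
    uv=np.asarray(uv,float).reshape(-1,2)
    d=np.c_[uv,np.ones(len(uv))]@np.linalg.inv(s["K"]).T
    if T is None: c=-s["R"].T@s["t"]; d=d@s["R"]
    else: c=T[:3,3]; d=d@T[:3,:3].T
    return c+d*((z-c[2])/d[:,2])[:,None]
def rect(P):  # minAreaRect of plane points: centre, long dir yaw(deg), sizes
    c,(w,h),a=cv2.minAreaRect(P[:,:2].astype(np.float32))
    if w<h: w,h,a=h,w,a+90
    return np.round(c,1),round((a+90)%180-90,1),(round(w,1),round(h,1))
def mask_pts(m):
    n,l,st,_=cv2.connectedComponentsWithStats(m.astype(np.uint8))
    v,u=np.nonzero(l==1+np.argmax(st[1:,4])); return np.c_[u,v]
def circ(P):
    r=least_squares(lambda p:np.hypot(P[:,0]-p[0],P[:,1]-p[1])-p[2],[*P[:,:2].mean(0),100],loss="soft_l1").x
    return r.round(1)
E
python3 - <<'E'
from h import *
s=manip.snapshot("top");I=s["color"].astype(int);mx=I.max(2);mn=I.min(2)
U,V=np.meshgrid(range(560),range(420))
box=lambda a,b,c,d:(U>=a)&(U<b)&(V>=c)&(V<d)
m=(mn>190)&box(205,297,158,238)
cn=max(cv2.findContours(m.astype(np.uint8),0,1)[0],key=cv2.contourArea)[:,0]
P=rays(s,cv2.convexHull(cn)[:,0],54);C=circ(P);print("disc",C)
m=(mx-mn<20)&(abs(mx-100)<40)&box(266,287,202,222)
p=mask_pts(m);N=rays(s,p,54).mean(0);print("nest",N,len(p),"yaw",np.degrees(np.arctan2(*(N-[C[0],C[1],54])[[1,0]])),np.hypot(*(N[:2]-C[:2])))
m=(mx<60)&box(236,263,185,207)
p=mask_pts(m);print("handle",rect(rays(s,p,144)),p.mean(0))
# cap of the stem
m=(mx-mn<25)&(mx>90)&box(350,402,200,228);p=mask_pts(m)
print("therm body",rect(rays(s,p,49)),rays(s,p,49).mean(0),len(p))
m=(mx<60)&box(343,364,214,230);p=mask_pts(m);print("nose",rect(rays(s,p,46)))
m=(I[...,2]-I[...,0]>70)&(mx>150)&box(345,402,195,235);v,u=np.nonzero(m);print("cradle",rect(rays(s,np.c_[u,v],20)))
for c in range(1):
  m=(mn>150)&box(408,436,220,245);p=mask_pts(m);print("block",rect(rays(s,p,16)))
E
```

```text
disc [613.6  68.3 111.8]
nest [582.10729505  -4.88569699  54.        ] 186 yaw -113.28280392414356 79.67393996042502
handle (array([606.4,  51.6]), 63.5, (34.2, 20.7)) [255.52702703 200.45945946]
therm body (array([ 576. , -302.5]), -72.0, (113.2, 23.7)) [ 575.31710263 -301.75530464   49.        ] 274
nose (array([ 558.4, -226.6]), -84.1, (47.1, 31.8))
cradle (array([ 573.5, -297.3]), -71.4, (124.2, 57.0))
block (array([ 528.5, -433.6]), 17.3, (49.2, 47.9))
```

```bash
cat >> h.py <<'E'
def go(x,y,z,psi):
    o=manip.get_obs();p=o["ee_pos"];r=o["tool_rot"];a=np.radians(r[2]);d=np.array([x,y,z])-p
    print("t",round(o["time_s"],2),"at",p.round(1),r.round(1),"q",o["q"].round(0),"F",o["ft_force"].round(1),"gap",round(o["finger_gap"]*92,1),"g",round(float(o["grasp_force"]),1))
    from scipy.spatial.transform import Rotation as Ro
    print("slide now",(Ro.from_euler("xyz",r,degrees=True).as_matrix().T@d).round(1),"turn z rad",round(np.radians((r[2]-psi+90)%180-90),3),"rotvec",(Ro.from_euler("xyz",r,degrees=True).inv()*Ro.from_euler("xyz",[180,0,psi],degrees=True)).as_rotvec().round(3))
E
python3 - <<'E'
from h import *
t=manip.snapshot("top");s=manip.snapshot("side")
for z in(100,200,300,400):
    P=rays(t,[[207,150],[214,90],[185,180]],z)
    c=P@s["R"].T+s["t"];c=c@s["K"].T
    print(z,P[:,:2].round(0).tolist(),(c[:,:2]/c[:,2:]).round(0).tolist())
go(613.6,68.3,230,66.7)
E
```

```text
100 [[754.0, 191.0], [929.0, 174.0], [668.0, 252.0]] [[195.0, 220.0], [160.0, 196.0], [203.0, 243.0]]
200 [[732.0, 175.0], [894.0, 159.0], [653.0, 231.0]] [[201.0, 196.0], [166.0, 174.0], [208.0, 217.0]]
300 [[711.0, 158.0], [858.0, 144.0], [638.0, 210.0]] [[207.0, 170.0], [173.0, 150.0], [214.0, 188.0]]
400 [[689.0, 142.0], [823.0, 129.0], [623.0, 189.0]] [[214.0, 140.0], [181.0, 123.0], [221.0, 157.0]]
t 0.25 at [ 170.  -627.   226.2] [-179.9   -0.    15.2] q [ 90.  29. -24.  89.  13.  65. -12.] F [-0.2 -0.9  0.4] gap 92.4 g 0.0
slide now [ 610.1 -554.9   -3.2] turn z rad -0.899 rotvec [-0.001 -0.    -0.899]
```

send_rows --increments '[{"hand":0,"slide":[34,-31,-2],"turn":[0,0,0]},{"hand":0,"slide":[34,-31,-2],"turn":[0,0,0]},{"hand":0,"slide":[34,-31,-2],"turn":[0,0,0]},{"hand":0,"slide":[34,-31,-2],"turn":[0,0,0]},{"hand":0,"slide":[34,-31,-2],"turn":[0,0,0]},{"hand":0,"slide":[34,-31,-2],"turn":[0,0,0]},{"hand":0,"slide":[34,-31,-2],"turn":[0,0,0]},{"hand":0,"slide":[34,-31,-2],"turn":[0,0,0]}]'

```text
time_s: 1.05
ee_pos: [368.4, -315.2, 243.0]
tool_rot: [180.0, -0.0, 15.2]
ft_force: [0.3, -1.5, -0.6]
finger_gap: 0.996
grasp_force: 0.0
```

send_rows --increments '[{"hand":0,"slide":[34,-31,0],"turn":[0,0,0]},{"hand":0,"slide":[34,-31,0],"turn":[0,0,0]},{"hand":0,"slide":[34,-31,0],"turn":[0,0,0]},{"hand":0,"slide":[34,-31,0],"turn":[0,0,0]},{"hand":0,"slide":[34,-31,0],"turn":[0,0,0]},{"hand":0,"slide":[34,-31,0],"turn":[0,0,0]},{"hand":0,"slide":[34,-30,0],"turn":[0,0,0]},{"hand":0,"slide":[34,-30,0],"turn":[0,0,0]},{"hand":0,"slide":[33,-30,0],"turn":[0,0,0]},{"hand":0,"slide":[32,-30,0],"turn":[0,0,0]},{"hand":0,"slide":[0,0,0],"turn":[0,0,-0.12]},{"hand":0,"slide":[0,0,0],"turn":[0,0,-0.12]}]'

```text
time_s: 2.25
ee_pos: [613.0, 69.8, 242.5]
tool_rot: [-179.9, -0.0, 29.4]
ft_force: [0.6, -1.0, -1.1]
finger_gap: 1.002
grasp_force: 0.0
```

send_rows --increments '[{"hand":0,"slide":[0,0,0],"turn":[0,0,-0.14]},{"hand":0,"slide":[0,0,0],"turn":[0,0,-0.14]},{"hand":0,"slide":[0,0,0],"turn":[0,0,-0.14]},{"hand":0,"slide":[0,0,0],"turn":[0,0,-0.14]},{"hand":0,"slide":[0,0,0],"turn":[0,0,-0.1]},{"hand":0,"slide":[0,0,0],"turn":[0,0,0]},{"hand":0,"slide":[0,0,0],"turn":[0,0,0]}]'

```text
time_s: 2.95
ee_pos: [612.9, 66.6, 242.6]
tool_rot: [-180.0, -0.0, 66.6]
ft_force: [-0.4, 0.1, -0.0]
finger_gap: 0.999
grasp_force: 0.0
```

```bash
python3 - <<'E'
from h import *
go(613.6,68.3,122,66.7)
s=manip.snapshot("wrist");cv2.imwrite("pics/w1.png",s["color"]);print(s["mount"].round(2),s["K"])
E
```

```text
t 2.95 at [612.9  66.6 242.6] [-180.    -0.    66.6] q [ 30.  33. -55.  92.  28.  70. -54.] F [-0.4  0.1 -0. ] gap 91.9 g 0.0
slide now [  1.9   0.  120.6] turn z rad -0.002 rotvec [-0.    -0.    -0.002]
[[ 0.0000e+00 -9.6000e-01 -2.9000e-01  8.0410e+01]
 [ 1.0000e+00  0.0000e+00  0.0000e+00  1.5000e-01]
 [-0.0000e+00 -2.9000e-01  9.6000e-01 -1.5728e+02]
 [ 0.0000e+00  0.0000e+00  0.0000e+00  1.0000e+00]] [[311.66383449   0.         279.39543103]
 [  0.         311.66383449 207.31658599]
 [  0.           0.           1.        ]]
```

View pics/w1.png

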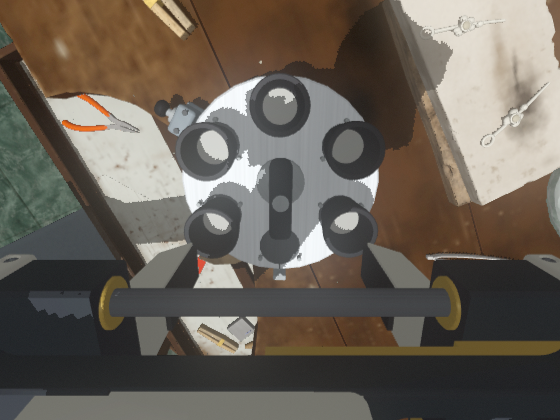

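send_rows --increments '[{"hand":0,"slide":[1,0,30],"turn":[0,0,0]},{"hand":0,"slide":[1,0,30],"turn":[0,0,0]},{"hand":0.3,"slide":[0,0,25],"turn":[0,0,0]},{"hand":0.4,"slide":[0,0,20],"turn":[0,0,0]},{"hand":0.4,"slide":[0,0,12],"turn":[0,0,0]},{"hand":0.4,"slide":[0,0,5],"turn":[0,0,0]},{"hand":0.4,"slide":[0,0,0],"turn":[0,0,0]},{"hand":0.4,"slide":[0,0,0],"turn":[0,0,0]}]'

```text
time_s: 3.8
ee_pos: [614.4, 68.9, 121.8]
tool_rot: [179.9, -0.0, 66.7]
ft_force: [-0.1, -0.4, 0.3]
finger_gap: 0.609
grasp_force: 0.0
```

```bash
python3 - <<'E'
from h import *
go(613.6,68.3,120,66.7)
s=manip.snapshot("wrist");cv2.imwrite("pics/w2.png",s["color"])
E
```

```text
t 3.8 at [614.4  68.9 121.8] [179.9  -0.   66.7] q [ 26.  40. -50.  98.  35.  59. -59.] F [-0.1 -0.4  0.3] gap 56.1 g 0.0
slide now [-0.9 -0.5  1.8] turn z rad 0.0 rotvec [ 0.001 -0.001  0.   ]
```

View pics/w2.png

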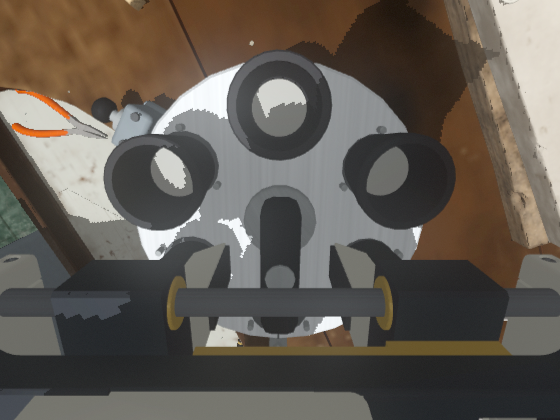

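send_rows --increments '[{"hand":1,"slide":[0,0,1],"turn":[0,0,0]},{"hand":1,"slide":[0,0,0],"turn":[0,0,0]},{"hand":1,"slide":[0,0,0],"turn":[0,0,0]},{"hand":1,"slide":[0,0,0],"turn":[0,0,0]},{"hand":1,"slide":[0,0,0],"turn":[0,0,0]},{"hand":1,"slide":[0,0,0],"turn":[0,0,0]}]'

```text
time_s: 4.45
ee_pos: [614.3, 68.4, 119.8]
tool_rot: [179.9, -0.0, 66.7]
ft_force: [2.6, -0.8, -1.3]
finger_gap: 0.212
grasp_force: 30.0
```

send_rows --increments '[{"hand":1,"slide":[0,0,0],"turn":[0,0,0.03]},{"hand":1,"slide":[0,0,0],"turn":[0,0,0.04]},{"hand":1,"slide":[0,0,0],"turn":[0,0,0.05]},{"hand":1,"slide":[0,0,0],"turn":[0,0,0.05]},{"hand":1,"slide":[0,0,0],"turn":[0,0,0.05]},{"hand":1,"slide":[0,0,0],"turn":[0,0,0.05]}]'

```text
time_s: 5.05
ee_pos: [613.7, 68.7, 119.8]
tool_rot: [180.0, -0.0, 51.1]
ft_force: [0.1, 0.0, 0.4]
finger_gap: 0.217
grasp_force: 30.0
```

```bash
python3 - <<'E'
from h import *
go(613.6,68.3,120,6.7)
print(manip.get_obs()["wrist_torque"])
E
```

```text
t 5.05 at [613.7  68.7 119.8] [180.   -0.   51.1] q [ 24.  39. -46.  98.  32.  57. -73.] F [0.1 0.  0.4] gap 20.0 g 30.0
slide now [-0.4  0.1 -0.2] turn z rad 0.775 rotvec [ 0.    -0.     0.775]
[-0.00188956 -0.22438801  0.19171455]
```

send_rows --increments '[{"hand":1,"slide":[0,0,0],"turn":[0,0,0.07]},{"hand":1,"slide":[0,0,0],"turn":[0,0,0.07]},{"hand":1,"slide":[0,0,0],"turn":[0,0,0.07]},{"hand":1,"slide":[0,0,0],"turn":[0,0,0.07]},{"hand":1,"slide":[0,0,0],"turn":[0,0,0.07]},{"hand":1,"slide":[0,0,0],"turn":[0,0,0.07]},{"hand":1,"slide":[0,0,0],"turn":[0,0,0.07]},{"hand":1,"slide":[0,0,0],"turn":[0,0,0.07]},{"hand":1,"slide":[0,0,0],"turn":[0,0,0.07]},{"hand":1,"slide":[0,0,0],"turn":[0,0,0.06]},{"hand":1,"slide":[0,0,0],"turn":[0,0,0.05]},{"hand":1,"slide":[0,0,0],"turn":[0,0,0.03]}]'

```text
time_s: 6.25
ee_pos: [612.8, 70.3, 119.8]
tool_rot: [-179.9, 0.1, 7.1]
ft_force: [-2.5, 3.4, 1.9]
finger_gap: 0.218
grasp_force: 29.9
```

```bash
python3 - <<'E'
from h import *
go(613.6,68.3,120,6.7)
print(manip.get_obs()["wrist_torque"])
E
```

```text
t 6.25 at [612.8  70.3 119.8] [-1.799e+02  1.000e-01  7.100e+00] q [  18.   35.  -36.   98.   25.   55. -111.] F [-2.5  3.4  1.9] gap 20.0 g 29.9
slide now [ 0.5  2.1 -0.2] turn z rad 0.007 rotvec [-0.002  0.001  0.007]
[ 0.66095065  0.37145981 -0.00247125]
```

send_rows --increments '[{"hand":0.4,"slide":[0,0,0],"turn":[0,0,0]},{"hand":0.4,"slide":[0,0,0],"turn":[0,0,0]},{"hand":0.4,"slide":[0,0,0],"turn":[0,0,0]},{"hand":0.4,"slide":[0,0,-10],"turn":[0,0,0]},{"hand":0.4,"slide":[0,0,-20],"turn":[0,0,0]},{"hand":0.4,"slide":[0,0,-30],"turn":[0,0,0]},{"hand":0.4,"slide":[0,0,-30],"turn":[0,0,0]},{"hand":0.2,"slide":[0,0,-20],"turn":[0,0,0]}]'

```text
time_s: 7.05
ee_pos: [614.7, 68.8, 232.9]
tool_rot: [180.0, -0.2, 7.2]
ft_force: [-0.3, 0.2, 0.6]
finger_gap: 0.643
grasp_force: 0.0
```

```bash
python3 - <<'E'
from h import *
go(575.3,-301.5,180,108)
s=manip.snapshot("wrist");cv2.imwrite("pics/w3.png",s["color"])
E
```

```text
t 7.05 at [614.7  68.8 232.9] [180.   -0.2   7.2] q [  20.   28.  -40.   93.   19.   66. -107.] F [-0.3  0.2  0.6] gap 59.2 g 0.0
slide now [-85.4 362.5  52.7] turn z rad 1.382 rotvec [ 0.003 -0.002 -1.76 ]
```

View pics/w3.png

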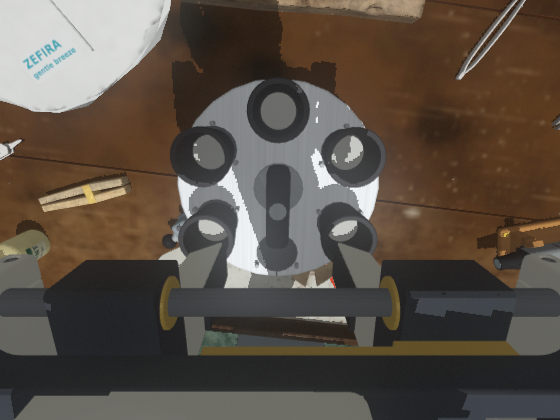

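send_rows --increments '[{"hand":0,"slide":[-9,40,0],"turn":[0,0,0]},{"hand":0,"slide":[-9,40,0],"turn":[0,0,0]},{"hand":0,"slide":[-9,40,0],"turn":[0,0,0]},{"hand":0,"slide":[-9,40,0],"turn":[0,0,0]},{"hand":0,"slide":[-10,40,0],"turn":[0,0,0]},{"hand":0,"slide":[-10,40,0],"turn":[0,0,0]},{"hand":0,"slide":[-10,40,0],"turn":[0,0,0]},{"hand":0,"slide":[-10,40,0],"turn":[0,0,0]},{"hand":0,"slide":[-10,40,0],"turn":[0,0,0]},{"hand":0,"slide":[0,0,0],"turn":[0,0,-0.14]},{"hand":0,"slide":[0,0,0],"turn":[0,0,-0.14]},{"hand":0,"slide":[0,0,0],"turn":[0,0,-0.14]}]'

```text
time_s: 8.3
ee_pos: [572.9, -300.0, 230.0]
tool_rot: [180.0, -0.0, 31.5]
ft_force: [0.4, -0.3, 0.7]
finger_gap: 1.003
grasp_force: 0.0
```

send_rows --increments '[{"hand":0,"slide":[0,0,0],"turn":[0,0,-0.14]},{"hand":0,"slide":[0,0,0],"turn":[0,0,-0.14]},{"hand":0,"slide":[0,0,0],"turn":[0,0,-0.14]},{"hand":0,"slide":[0,0,0],"turn":[0,0,-0.14]},{"hand":0,"slide":[0,0,0],"turn":[0,0,-0.14]},{"hand":0,"slide":[0,0,0],"turn":[0,0,-0.14]},{"hand":0,"slide":[0,0,0],"turn":[0,0,-0.14]},{"hand":0,"slide":[0,0,0],"turn":[0,0,-0.14]},{"hand":0,"slide":[0,0,0],"turn":[0,0,-0.14]},{"hand":0,"slide":[0,0,0],"turn":[0,0,-0.08]},{"hand":0,"slide":[0,0,0],"turn":[0,0,0]},{"hand":0,"slide":[0,0,0],"turn":[0,0,0]}]'

```text
time_s: 9.5
ee_pos: [573.1, -299.6, 229.9]
tool_rot: [180.0, 0.0, 107.8]
ft_force: [0.2, 0.0, -0.3]
finger_gap: 1.0
grasp_force: 0.0
```

```bash
python3 - <<'E'
from h import *
go(575.3,-301.5,130,108)
s=manip.snapshot("wrist");cv2.imwrite("pics/w4.png",s["color"])
E
```

```text
t 9.5 at [ 573.1 -299.6  229.9] [180.    0.  107.8] q [ 63.  38. -57.  88.  32.  72.  19.] F [ 0.2  0.  -0.3] gap 92.0 g 0.0
slide now [-2.5  1.5 99.9] turn z rad -0.003 rotvec [ 0.     0.    -0.003]
```

View pics/w4.png

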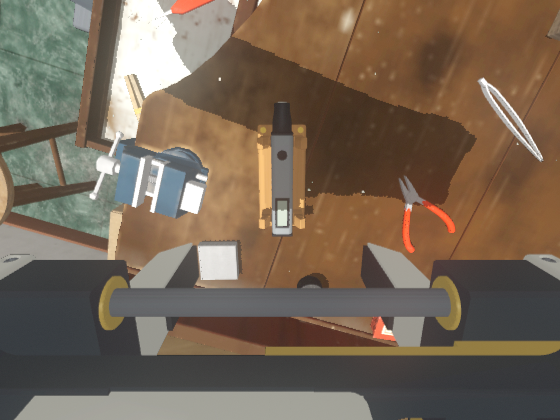

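```bash
cat >> h.py <<'E'
def wT(o,s):
    from scipy.spatial.transform import Rotation as Ro
    T=np.eye(4);T[:3,:3]=Ro.from_euler("xyz",o["tool_rot"],degrees=True).as_matrix();T[:3,3]=o["ee_pos"];return T@s["mount"]
E
python3 - <<'E'
from h import *
o=manip.get_obs();s=manip.snapshot("wrist");T=wT(o,s)
I=s["color"].astype(int);mx=I.max(2);mn=I.min(2);U,V=np.meshgrid(range(560),range(420))
m=(mx-mn<22)&(mx>75)&(U>265)&(U<298)&(V>128)&(V<242)
p=mask_pts(m);print(p.min(0),p.max(0),rect(rays(s,p,49,T)))
for z in(49,38):print(rays(s,[[282,135],[282,236],[282,102],[282,185]],z,T)[:,:2].round(1).tolist())
m=(I[...,2]-I[...,0]>70)&(mx>130)&(U>250)&(U<315)&(V>115)&(V<242);v,u=np.nonzero(m);print("cradle",rect(rays(s,np.c_[u,v],48,T)))
E
```

```text
[271 135] [292 235] (array([ 576.5, -299.6]), -71.9, (114.1, 22.8))
[[559.1, -245.3], [594.9, -354.9], [548.8, -213.7], [575.9, -296.8]]
[[559.4, -246.0], [596.4, -359.2], [548.8, -213.4], [576.8, -299.2]]
cradle (array([ 577.5, -298.1]), -72.1, (132.3, 73.5))
```

```bash
python3 - <<'E'
from h import *
t=manip.snapshot("top");o=manip.get_obs();s=manip.snapshot("wrist");T=wT(o,s)
for z in(0,30,60,90,120):
    a=rays(t,[[393,244],[386,253]],z)[:,:2];b=rays(s,[[193,195],[207,187],[207,210],[180,175]],z,T)[:,:2]
    print(z,a.round(0).tolist(),b.round(0).tolist())
c=t["color"][225:290,370:415];w=s["color"][120:225,95:215]
cv2.imwrite("pics/c3.png",np.hstack([cv2.resize(c,(360,520),interpolation=2),cv2.resize(w,(440,520),interpolation=2)]))
E
```

```text
0 [[491.0, -354.0], [464.0, -333.0]] [[475.0, -355.0], [490.0, -339.0], [497.0, -369.0], [454.0, -335.0]]
30 [[491.0, -347.0], [464.0, -326.0]] [[481.0, -345.0], [494.0, -330.0], [501.0, -358.0], [461.0, -326.0]]
60 [[490.0, -340.0], [465.0, -320.0]] [[487.0, -335.0], [499.0, -321.0], [505.0, -347.0], [468.0, -317.0]]
90 [[490.0, -333.0], [465.0, -313.0]] [[492.0, -324.0], [504.0, -312.0], [509.0, -335.0], [476.0, -309.0]]
120 [[490.0, -325.0], [465.0, -306.0]] [[498.0, -314.0], [508.0, -303.0], [513.0, -324.0], [483.0, -300.0]]
```

View pics/c3.png

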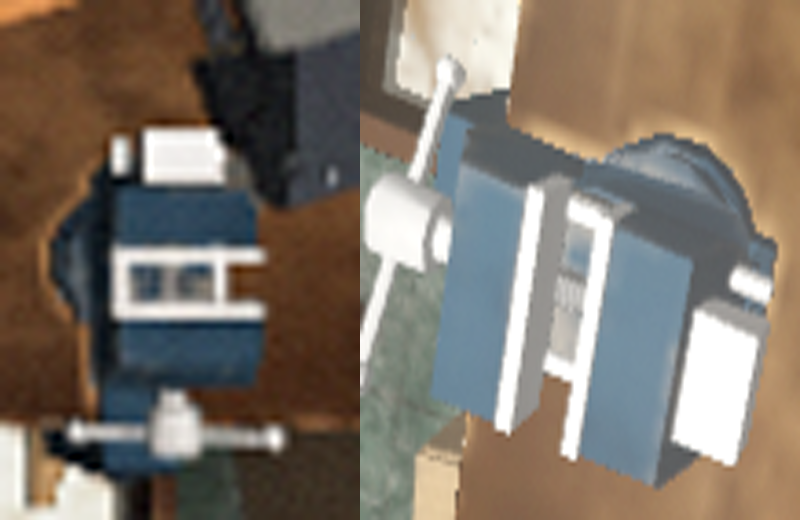

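```bash
python3 - <<'E'
from h import *
t=manip.snapshot("top");o=manip.get_obs();s=manip.snapshot("wrist");T=wT(o,s)
P1=t["K"]@np.c_[t["R"],t["t"]];W=np.linalg.inv(T);P2=s["K"]@W[:3]
for a,b in([(403.1,256.9),(152.3,211.9)],[(403.1,263.7),(136,206.8)],[(402.3,249.4),(176.8,217.9)],[(393,244),(192,198)]):
    X=cv2.triangulatePoints(P1,P2,np.array(a),np.array(b));print((X[:3]/X[3]).ravel().round(0))
E
```

```text
[ 453. -364.   73.]
[ 434. -364.   70.]
[ 475. -367.   57.]
[nan nan nan]<stdin>:5: RuntimeWarning: invalid value encountered in divide
```

send_rows --increments '[{"hand":0,"slide":[-1,1,30],"turn":[0,0,0]},{"hand":0,"slide":[-1,1,40],"turn":[0,0,0]},{"hand":0,"slide":[0,1,40],"turn":[0,0,0]},{"hand":0,"slide":[0,0,40],"turn":[0,0,0]},{"hand":0,"slide":[0,0,20],"turn":[0,0,0]},{"hand":0,"slide":[0,0,0],"turn":[0,0,0]},{"hand":0,"slide":[0,0,0],"turn":[0,0,0]}]'

```text
time_s: 10.5
ee_pos: [577.7, -300.2, 60.9]
tool_rot: [179.9, 0.0, 108.0]
ft_force: [0.2, 0.4, 1.5]
finger_gap: 0.998
grasp_force: 0.0
```

```bash
python3 - <<'E'
from h import *
go(576.3,-300.3,27,108)
o=manip.get_obs();s=manip.snapshot("wrist");T=wT(o,s);cv2.imwrite("pics/w5.png",s["color"])
I=s["color"].astype(int);mx=I.max(2);mn=I.min(2);U,V=np.meshgrid(range(560),range(420))
m=(mx-mn<22)&(mx>75)&(U>250)&(U<313)&(V>90)&(V<260)
p=mask_pts(m);print(p.min(0),p.max(0),rect(rays(s,p,49,T)))
E
```

```text
t 10.5 at [ 577.7 -300.2   60.9] [179.9   0.  108. ] q [ 58.  48. -49.  95.  42.  57.  13.] F [0.2 0.4 1.5] gap 91.8 g 0.0
slide now [ 0.3 -1.4 33.9] turn z rad -0.0 rotvec [ 0.001  0.    -0.   ]
[255 149] [298 259] (array([ 568. , -273.7]), -72.0, (65.2, 23.1))
```

View pics/w5.png

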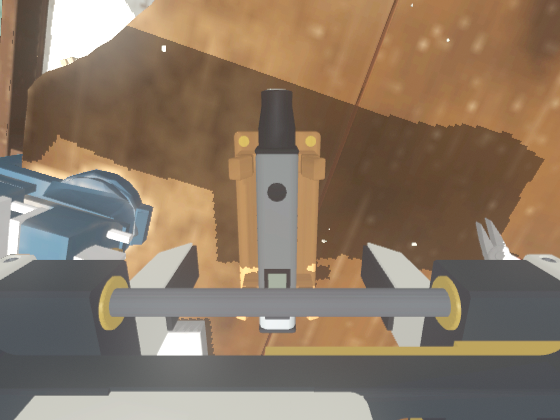

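send_rows --increments '[{"hand":0,"slide":[1,-1,15],"turn":[0,0,0]},{"hand":0,"slide":[0,0,12],"turn":[0,0,0]},{"hand":0,"slide":[0,0,6],"turn":[0,0,0]},{"hand":0.4,"slide":[0,0,0],"turn":[0,0,0]},{"hand":0.6,"slide":[0,0,0],"turn":[0,0,0]},{"hand":1,"slide":[0,0,0],"turn":[0,0,0]},{"hand":1,"slide":[0,0,0],"turn":[0,0,0]},{"hand":1,"slide":[0,0,0],"turn":[0,0,0]},{"hand":1,"slide":[0,0,0],"turn":[0,0,0]},{"hand":1,"slide":[0,0,0],"turn":[0,0,0]},{"hand":1,"slide":[0,0,0],"turn":[0,0,0]}]'

```text
time_s: 11.65
ee_pos: [575.4, -299.7, 26.8]
tool_rot: [180.0, 0.0, 108.0]
ft_force: [-0.2, -0.1, -0.5]
finger_gap: 0.352
grasp_force: 0.0
```

```bash
python3 - <<'E'
from h import *
go(576.3,-300.3,27,108)
E
```

```text
t 11.65 at [ 575.4 -299.7   26.8] [180.   0. 108.] q [ 57.  50. -47.  95.  44.  55.  11.] F [-0.2 -0.1 -0.5] gap 32.4 g 0.0
slide now [-0.9  0.7 -0.2] turn z rad -0.0 rotvec [ 0.  0. -0.]
```

send_rows --increments '[{"hand":1,"slide":[0,0,0],"turn":[0,0,0]},{"hand":1,"slide":[0,0,0],"turn":[0,0,0]},{"hand":1,"slide":[0,0,0],"turn":[0,0,0]},{"hand":1,"slide":[0,0,0],"turn":[0,0,0]},{"hand":1,"slide":[0,0,0],"turn":[0,0,0]}]'

```text
time_s: 12.15
ee_pos: [575.4, -299.7, 26.8]
tool_rot: [180.0, 0.0, 108.0]
ft_force: [0.6, 0.5, 0.8]
finger_gap: 0.256
grasp_force: 30.0
```

send_rows --increments '[{"hand":1,"slide":[0,0,-5],"turn":[0,0,0]},{"hand":1,"slide":[0,0,-10],"turn":[0,0,0]},{"hand":1,"slide":[0,0,-15],"turn":[0,0,0]},{"hand":1,"slide":[0,0,-15],"turn":[0,0,0]},{"hand":1,"slide":[0,0,-10],"turn":[0,0,0]},{"hand":1,"slide":[0,0,-3],"turn":[0,0,0.06]},{"hand":1,"slide":[0,0,0],"turn":[0,0,0.07]},{"hand":1,"slide":[0,0,0],"turn":[0,0,0.07]},{"hand":1,"slide":[0,0,0],"turn":[0,0,0.07]},{"hand":1,"slide":[0,0,0],"turn":[0,0,0.04]},{"hand":1,"slide":[0,0,0],"turn":[0,0,0]}]'

```text
time_s: 13.25
ee_pos: [575.7, -299.8, 85.8]
tool_rot: [180.0, 0.0, 90.2]
ft_force: [-0.1, 0.2, 0.0]
finger_gap: 0.26
grasp_force: 30.0
```

```bash
python3 - <<'E'
from h import *
go(582,-215,85,90)
t=manip.snapshot("top");I=t["color"].astype(int);mx=I.max(2);mn=I.min(2)
U,V=np.meshgrid(range(560),range(420))
# crucible 1 at the pointer: bright inside ringed by dark rim, expected pixel
for z in (84,114):
    c=np.array([582.1,-4.9,z])@t["R"].T+t["t"];c=c@t["K"].T;print("expect",z,(c[:2]/c[2]).round(1))
c=np.array([582.1,-4.9,114])@t["R"].T+t["t"];c=c@t["K"].T;u,v=c[:2]/c[2]
m=(mx<75)&(abs(U-u)<13)&(abs(V-v)<13);p=mask_pts(m);h=cv2.convexHull(p.astype(np.int32))[:,0]
print("rim circle z114",circ(rays(t,h,114)),"hull",h.min(0),h.max(0))
E
```

```text
t 13.25 at [ 575.7 -299.8   85.8] [180.    0.   90.2] q [ 57.  45. -47.  94.  37.  58.  -2.] F [-0.1  0.2  0. ] gap 23.9 g 30.0
slide now [84.8  6.6  0.7] turn z rad 0.004 rotvec [0.001 0.001 0.004]
expect 84 [275.9 211. ]
expect 114 [275.8 210.1]
rim circle z114 [582.7  -5.2  25. ] hull [267 201] [285 219]
```

send_rows --increments '[{"hand":1,"slide":[8,1,2],"turn":[0,0,0]},{"hand":1,"slide":[15,1,3],"turn":[0,0,0]},{"hand":1,"slide":[20,1,3],"turn":[0,0,0]},{"hand":1,"slide":[20,2,3],"turn":[0,0,0]},{"hand":1,"slide":[15,1,2],"turn":[0,0,0]},{"hand":1,"slide":[7,1,0],"turn":[0,0,0]},{"hand":1,"slide":[0,0,0],"turn":[0,0,0]},{"hand":1,"slide":[0,0,0],"turn":[0,0,0]}]'

```text
time_s: 14.1
ee_pos: [582.2, -215.4, 71.8]
tool_rot: [180.0, 0.0, 90.2]
ft_force: [0.6, -0.2, -0.3]
finger_gap: 0.259
grasp_force: 30.0
```

```bash
python3 - <<'E'
from h import *
go(582.5,-187,73,90)
o=manip.get_obs();s=manip.snapshot("wrist");T=wT(o,s)
I=s["color"].astype(int);mx=I.max(2);mn=I.min(2);U,V=np.meshgrid(range(560),range(420))
m=(mx-mn<22)&(mx>75)&(U>240)&(U<320)&(V>100)&(V<290)
p=mask_pts(m);print("body",p.min(0),p.max(0),rect(rays(s,p,95,T)))
print("bodyrows",[(v,p[p[:,1]==v,0].min(),p[p[:,1]==v,0].max()) for v in range(p[:,1].min(),p[:,1].max(),12)])
# nose: dark run straight ahead of the body; print grey profile along col 278
print("col profile",mx[20:170:5,275:281].mean(1).round().astype(int).tolist())
c=np.array([[582.6,-5.1,84],[582.6,-5.1,114]]);W=np.linalg.inv(T);q=(c@W[:3,:3].T+W[:3,3])@s["K"].T;print("crucible px",(q[:,:2]/q[:,2:]).round(0))
# top view of body, for yaw and centre
t=manip.snapshot("top");b=t["color"].astype(int)
# side view: lens tip/tail height via projected expectations
E
```

```text
t 14.1 at [ 582.2 -215.4   71.8] [180.    0.   90.2] q [ 51.  43. -47.  99.  38.  55. -11.] F [ 0.6 -0.2 -0.3] gap 23.8 g 30.0
slide now [28.4  0.4 -1.2] turn z rad 0.004 rotvec [0.    0.001 0.004]
body [241 167] [304 288] (array([ 578.7, -188. ]), -89.9, (59.7, 29.8))
bodyrows [(167, np.int64(262), np.int64(298)), (179, np.int64(254), np.int64(304)), (191, np.int64(255), np.int64(303)), (203, np.int64(255), np.int64(303)), (215, np.int64(255), np.int64(303)), (227, np.int64(255), np.int64(303)), (239, np.int64(256), np.int64(303)), (251, np.int64(241), np.int64(302)), (263, np.int64(241), np.int64(302)), (275, np.int64(241), np.int64(302)), (287, np.int64(241), np.int64(301))]
col profile [123, 121, 116, 119, 123, 124, 119, 110, 114, 118, 120, 116, 113, 111, 73, 72, 71, 70, 70, 70, 70, 44, 43, 43, 42, 40, 38, 37, 33, 36]
crucible px [[ 282. -312.]
 [ 284. -482.]]
```

```bash
python3 - <<'E'
from h import *
o=manip.get_obs();p=o["ee_pos"];s=manip.snapshot("side");b=cv2.imread("pics/side0.png")
f=lambda X:(lambda c:(c[:,:2]/c[:,2:]))((X@s["R"].T+s["t"])@s["K"].T)
mid=p+[0.3,0,11.2]
print("pred mid,front,nose base..tip axis, tail",f(mid+np.array([[0,0,0],[0,60,0],[0,75,0],[0,90,0],[0,-60,0]])).round(1).tolist())
print("tip +-10 z",f(mid+np.array([[0,90,10],[0,90,-10],[0,75,10.5],[0,75,-10.5]])).round(1).tolist())
u,v=f(mid+np.array([[0,80.,0]]))[0].round().astype(int)
print(u,v);print(s["color"].max(2)[v-12:v+13,u-12:u+17]);print("before");print(b.max(2)[v-12:v+13:3,u-12:u+17:2])
E
```

```text
pred mid,front,nose base..tip axis, tail [[309.8, 179.2], [300.5, 188.0], [298.1, 190.2], [295.7, 192.5], [318.6, 170.8]]
tip +-10 z [[295.8, 190.2], [295.6, 194.7], [298.3, 187.9], [298.0, 192.5]]
297 191
[[ 83  82  82  81  80  80  80  80  79  79  80  80  80  79  79  84  97 103
   99  82  66  64  65  65  66  70  86 104 110]
 [ 81  82  81  81  80  79  79  80  78  77  77  78  77  76  77  80  84  89
   83  71  65  65  65  66  66  72  90 105 109]
 [ 80  81  80  81  79  79  78  80  79  79  77  76  76  75  76  77  75  70
   60  58  61  64  66  66  66  71  92 106 109]
 [ 80  79  80  78  78  77  77  78  78  79  78  77  75  75  74  71  65  55
   43  44  55  62  66  65  63  67  92 106 111]
 [ 79  80  80  78  77  76  76  76  76  76  76  75  73  72  69  66  63  59
   49  47  54  63  65  62  57  67  92 107 112]
 [ 74  77  78  77  76  75  75  75  75  74  73  72  69  65  62  62  64  64
   62  61  63  64  63  60  58  73  97 106 114]
 [ 59  70  74  75  76  75  74  75  75  73  72  69  59  48  48  58  61  63
   65  65  65  63  61  61  65  75  90  96 108]
 [ 46  52  58  68  71  71  69  71  74  74  72  
[... 2006 characters left out ...]
43]
 [ 40  40  39  38  38  37  38  37  41  41  43  43  41  40  38  40  39  40
   40  38  40  39  39  41  43  43  43  44  44]]
before
[[ 82  81  80  80  80  80  79  79  78  81  81  81  84  84  73]
 [ 80  80  79  77  78  77  74  75  75  78  81  86  81  82 115]
 [ 79  77  76  75  74  73  70  68  69  74  74  71  72  79 106]
 [ 79  79  79  77  75  74  73  70  70  69  69  72  74  75  78]
 [ 78  82  83  75  73  71  69  68  69  68  68  65  80  85  79]
 [ 73  75  72  71  67  68  67  66  68  73  70  67  95 151  96]
 [ 67  66  68  69  70  73  72  73  74  75  75  77  78  54  51]
 [ 70  71  73  70  71  76  75  69  74  76  78  77  79  54  47]
 [ 74  73  71  71  74  76  74  74  74  76  76  77  81  84  86]]
```

send_rows --increments '[{"hand":1,"slide":[4,1,-1],"turn":[0,0,0]},{"hand":1,"slide":[8,0,-1],"turn":[0,0,0]},{"hand":1,"slide":[9,0,0],"turn":[0,0,0]},{"hand":1,"slide":[6,0,0],"turn":[0,0,0]},{"hand":1,"slide":[3,0,0],"turn":[0,0,0]},{"hand":1,"slide":[0,0,0],"turn":[0,0,0]},{"hand":1,"slide":[0,0,0],"turn":[0,0,0]},{"hand":1,"slide":[0,0,0],"turn":[0,0,0]},{"hand":1,"slide":[0,0,0],"turn":[0,0,0]},{"hand":1,"slide":[0,0,0],"turn":[0,0,0]},{"hand":1,"slide":[0,0,0],"turn":[0,0,0]}]'

```text
time_s: 15.35
ee_pos: [582.9, -184.8, 73.7]
tool_rot: [180.0, 0.0, 90.2]
ft_force: [-0.2, -0.6, 0.1]
finger_gap: 0.259
grasp_force: 30.0
```

```bash
python3 - <<'E'
from h import *
go(582.6,-187,73.5,90)
o=manip.get_obs();p=o["ee_pos"];s=manip.snapshot("side");t=manip.snapshot("top")
f=lambda s,X:(lambda c:(c[:,:2]/c[:,2:]))((X@s["R"].T+s["t"])@s["K"].T)
X=p+np.array([[0,90,11.2]])
u,v=f(s,X)[0];print("pred lens side",u,v);u,v=int(round(u)),int(round(v));print(s["color"].max(2)[v-6:v+7,u-6:u+7])
# crucible in the top view now
m=s["color"]
I=t["color"].astype(int);mx=I.max(2);U,V=np.meshgrid(range(560),range(420))
u,v=f(t,np.array([[582.6,-5.1,114]]))[0]
q=mask_pts((mx<75)&(abs(U-u)<13)&(abs(V-v)<13));h=cv2.convexHull(q.astype(np.int32))[:,0];print("rim",circ(rays(t,h,114)))
E
```

```text
t 15.35 at [ 582.9 -184.8   73.7] [180.    0.   90.2] q [ 49.  42. -47. 100.  38.  54. -14.] F [-0.2 -0.6  0.1] gap 23.9 g 30.0
slide now [-2.2 -0.3  0.2] turn z rad 0.004 rotvec [0.    0.    0.004]
pred lens side 290.5060148705941 196.77687043205037
[[54 55 63 76 78 76 65 45 32 30 33 38 43]
 [42 42 46 56 60 63 53 42 39 34 30 29 35]
 [41 41 41 41 41 45 42 44 46 42 34 29 34]
 [38 38 39 38 38 39 44 46 47 44 37 31 34]
 [37 38 38 39 46 51 48 46 43 39 35 36 34]
 [36 36 39 47 67 71 53 43 38 34 41 48 40]
 [38 36 41 55 77 80 62 41 32 34 39 42 39]
 [36 37 38 48 66 75 62 40 35 36 39 40 40]
 [37 36 38 39 45 50 45 37 38 39 39 39 39]
 [38 37 37 39 40 40 38 37 38 39 40 40 41]
 [39 39 39 41 40 38 38 38 39 40 40 41 42]
 [40 41 40 40 39 38 37 38 40 41 43 43 43]
 [38 39 38 37 39 38 38 37 40 41 44 42 42]]
rim [582.7  -5.3  25. ]
```

send_rows --increments '[{"hand":1,"slide":[0,0,0],"turn":[0,0,0]},{"hand":1,"slide":[0,0,0],"turn":[0,0,0]},{"hand":1,"slide":[0,0,0],"turn":[0,0,0]},{"hand":1,"slide":[0,0,0],"turn":[0,0,0]},{"hand":1,"slide":[0,0,0],"turn":[0,0,0]},{"hand":1,"slide":[0,0,0],"turn":[0,0,0]},{"hand":1,"slide":[0,0,0],"turn":[0,0,0]},{"hand":1,"slide":[0,0,0],"turn":[0,0,0]},{"hand":1,"slide":[0,0,0],"turn":[0,0,0]},{"hand":1,"slide":[0,0,0],"turn":[0,0,0]},{"hand":1,"slide":[0,0,0],"turn":[0,0,0]},{"hand":1,"slide":[0,0,0],"turn":[0,0,0]}]'

```text
time_s: 16.65
ee_pos: [582.9, -184.7, 73.7]
tool_rot: [-180.0, 0.0, 90.2]
ft_force: [-0.4, 0.0, -0.7]
finger_gap: 0.258
grasp_force: 30.0
```

send_rows --increments '[{"hand":1,"slide":[0,0,0],"turn":[0,0,0]},{"hand":1,"slide":[0,0,0],"turn":[0,0,0]},{"hand":1,"slide":[0,0,0],"turn":[0,0,0]},{"hand":1,"slide":[0,0,0],"turn":[0,0,0]},{"hand":1,"slide":[0,0,0],"turn":[0,0,0]},{"hand":1,"slide":[0,0,0],"turn":[0,0,0]},{"hand":1,"slide":[0,0,0],"turn":[0,0,0]},{"hand":1,"slide":[0,0,0],"turn":[0,0,0]}]'

```text
time_s: 17.45
ee_pos: [582.9, -184.6, 73.7]
tool_rot: [-180.0, 0.0, 90.2]
ft_force: [-0.4, -0.8, -0.8]
finger_gap: 0.256
grasp_force: 30.0
```

send_rows --increments '[{"hand":1,"slide":[-10,-1,-2],"turn":[0,0,0]},{"hand":1,"slide":[-15,-1,-2],"turn":[0,0,0]},{"hand":1,"slide":[-20,-1,-2],"turn":[0,0,0]},{"hand":1,"slide":[-20,-1,-2],"turn":[0,0,0]},{"hand":1,"slide":[-20,-1,-2],"turn":[0,0,0]},{"hand":1,"slide":[-15,-1,-2],"turn":[0,0,0]},{"hand":1,"slide":[-10,-1,0],"turn":[0,0,0]},{"hand":1,"slide":[-5,0,0],"turn":[0,0,-0.07]},{"hand":1,"slide":[0,0,0],"turn":[0,0,-0.08]},{"hand":1,"slide":[0,0,0],"turn":[0,0,-0.08]},{"hand":1,"slide":[0,0,0],"turn":[0,0,-0.08]},{"hand":1,"slide":[0,0,0],"turn":[0,0,0]}]'

```text
time_s: 18.65
ee_pos: [576.3, -299.6, 85.5]
tool_rot: [180.0, -0.0, 108.0]
ft_force: [0.3, 0.8, -0.5]
finger_gap: 0.263
grasp_force: 30.0
```

```bash
python3 - <<'E'
from h import *
go(575.4,-299.7,55,108)
E
```

```text
t 18.65 at [ 576.3 -299.6   85.5] [180.  -0. 108.] q [ 59.  46. -50.  94.  40.  59.  14.] F [ 0.3  0.8 -0.5] gap 24.2 g 30.0
slide now [ 0.2 -0.8 30.5] turn z rad 0.001 rotvec [ 0.    -0.001  0.001]
```

send_rows --increments '[{"hand":1,"slide":[0,-1,10],"turn":[0,0,0]},{"hand":1,"slide":[0,0,15],"turn":[0,0,0]},{"hand":1,"slide":[0,0,12],"turn":[0,0,0]},{"hand":1,"slide":[0,0,8],"turn":[0,0,0]},{"hand":1,"slide":[0,0,5],"turn":[0,0,0]},{"hand":1,"slide":[0,0,4],"turn":[0,0,0]},{"hand":1,"slide":[0,0,3],"turn":[0,0,0]},{"hand":1,"slide":[0,0,0],"turn":[0,0,0]},{"hand":1,"slide":[0,0,0],"turn":[0,0,0]}]'

```text
time_s: 19.55
ee_pos: [575.7, -300.0, 29.1]
tool_rot: [180.0, 0.0, 108.0]
ft_force: [0.1, -0.4, -0.3]
finger_gap: 0.26
grasp_force: 30.0
```

```bash
python3 - <<'E'
from h import *
go(575.4,-299.7,27,108)
E
```

```text
t 19.55 at [ 575.7 -300.    29.1] [180.   0. 108.] q [ 57.  50. -47.  95.  44.  55.  11.] F [ 0.1 -0.4 -0.3] gap 23.9 g 30.0
slide now [ 0.4 -0.2  2.1] turn z rad -0.0 rotvec [ 0.  0. -0.]
```

Lower the last 2 mm, release gently, and rise.

send_rows --increments '[{"hand":1,"slide":[0,0,1],"turn":[0,0,0]},{"hand":1,"slide":[0,0,1],"turn":[0,0,0]},{"hand":1,"slide":[0,0,0],"turn":[0,0,0]},{"hand":0.6,"slide":[0,0,0],"turn":[0,0,0]},{"hand":0.4,"slide":[0,0,0],"turn":[0,0,0]},{"hand":0.2,"slide":[0,0,0],"turn":[0,0,0]},{"hand":0.2,"slide":[0,0,0],"turn":[0,0,0]},{"hand":0.2,"slide":[0,0,0],"turn":[0,0,0]},{"hand":0.2,"slide":[0,0,0],"turn":[0,0,0]}]'

```text
time_s: 20.45
ee_pos: [575.5, -299.9, 26.8]
tool_rot: [180.0, 0.0, 108.0]
ft_force: [0.6, 0.6, -0.2]
finger_gap: 0.736
grasp_force: 0.0
```

send_rows --increments '[{"hand":0.2,"slide":[0,0,-10],"turn":[0,0,0]},{"hand":0.2,"slide":[0,0,-20],"turn":[0,0,0]},{"hand":0.2,"slide":[0,0,-40],"turn":[0,0,0]},{"hand":0.2,"slide":[0,0,-40],"turn":[0,0,0]},{"hand":0.2,"slide":[0,0,-40],"turn":[0,0,0]},{"hand":0,"slide":[0,0,-40],"turn":[0,0,0]},{"hand":0,"slide":[0,0,-10],"turn":[0,0,0]},{"hand":0,"slide":[0,0,0],"turn":[0,0,0]},{"hand":0,"slide":[0,0,0],"turn":[0,0,0]}]'

```text
time_s: 21.35
ee_pos: [574.9, -300.0, 226.7]
tool_rot: [-180.0, 0.0, 108.0]
ft_force: [-0.3, -0.0, -1.2]
finger_gap: 0.997
grasp_force: 0.0
```

```bash
python3 - <<'E'
from h import *
go(573.1,-299.6,229.9,107.8)
o=manip.get_obs();s=manip.snapshot("wrist");T=wT(o,s)
I=s["color"].astype(int);mx=I.max(2);mn=I.min(2);U,V=np.meshgrid(range(560),range(420))
m=(mx-mn<22)&(mx>75)&(U>258)&(U<300)&(V>122)&(V<244)
p=mask_pts(m);print(p.min(0),p.max(0),rect(rays(s,p,49,T)),"was (576.5,-299.6) -71.9 114x23")
w=[p[p[:,1]==v,0] for v in(145,165,200,225)];print([(a.min(),a.max()) for a in w])
m=(I[...,2]-I[...,0]>70)&(mx>130)&(U>250)&(U<315)&(V>115)&(V<242);v,u=np.nonzero(m);print("cradle",rect(rays(s,np.c_[u,v],48,T)))
E
```

```text
t 21.35 at [ 574.9 -300.   226.7] [-180.    0.  108.] q [ 62.  38. -56.  88.  33.  72.  19.] F [-0.3 -0.  -1.2] gap 91.7 g 0.0
slide now [ 0.9 -1.6 -3.2] turn z rad 0.003 rotvec [-0.001  0.     0.003]
[270 134] [291 236] (array([ 576.5, -300. ]), -72.5, (115.4, 22.8)) was (576.5,-299.6) -71.9 114x23
[(np.int64(270), np.int64(291)), (np.int64(270), np.int64(290)), (np.int64(270), np.int64(290)), (np.int64(270), np.int64(289))]
cradle (array([ 578.8, -297.4]), -71.9, (132.0, 72.7))
```

```bash
python3 -c "
from station import manip
print(manip.sign_off())"
```

```text
the job is handed in; nothing more can be done
None
```

I've handed the job in: the table was turned one stop clockwise with all five crucibles standing, crucible 1 was measured from about 65 mm for over 2 s, and the thermometer was back in its cradle within about 1 mm of where it started (21 s of the 61 s used); the station gave no verdict back.

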